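Clamp the test cartridge in the mixer

ROBOT

A 6-joint arm with a two-finger parallel gripper is mounted at the origin on the work surface. World frame = base frame: x ahead of the robot, y to its left, z up, the work surface at z = 0. Lengths are in m, angles in degrees, forces in N, time in s.
With the tool pointing down it reaches from about 0.4 to 0.825 m from the base axis. Payload 7 kg.
Tool frame: the origin (TCP) lies at the very end of the fingers, on their centre line; the grasp point (between the pads) lies 19 mm behind it (ctrl.tcp_to_grasp is the distance from the TCP to the grasp point, in m); z points along the fingers, y is the direction in which the jaws open and shut (so a half turn about z gives the same grasp; the last joint's range is limited). The gripper opens to 88 mm and grips with 3 to 60 N. Pads are 19 mm wide; open, the fingers measure 130 mm over their backs; the gripper's body (78 mm by 193 mm) begins 47 mm behind the grasp point.
Start: joints at [-49.383, 20.546, 0.682, 0, -70.136, -16.507], TCP at [0.276, -0.616, 0.227] pointing down, gripper open.
Joint ranges: [-176.03, 176.03], [-82.01, 121.73], [-58.28, 71.71], [-173.87, 95.51], [-174.79, -0.11], [-173.66, 173.66]. Speed limits (degrees/s): [136.94, 136.94, 172.46, 180, 180, 180].

INTERFACE

Orientations are given as [roll, pitch, yaw] about the fixed x, y, z axes, in that order (R = Rz(yaw) Ry(pitch) Rx(roll)).
In Python, from plant import ctrl gives the robot as it stands.
- The arm moves only by the tool jog_arm, never from a script. Its argument "commands" is a list of rows, each an object of numbers: "x", "y", "z": the shift along the tool's x, y, z in cm; "roll": the turn about the tool's z in rad. In form: [{"x": .., "y": .., "z": .., "roll": ..}, ...]. A call has 1 to 12 rows; each row shifts and turns the commanded pose from where the row before left it, along the tool's axes as they then stand; what a row does not reach is not made up. A row lasts 1/10 s, in which the tool goes at most 50 mm and 8.59 degrees, less where a joint would pass 70% of its speed; a pose out of reach is approached as far as the arm can. A call is refused whole if a number of a shift passes 5 or a number of a turn 0.15, either way. A call with a gripper value outside its range is refused whole. "gripper" is the finger opening in cm, from 0 to 8.76, set as the call begins (left out, the last holds). The fingers move at their own pace and stop on an object; the grip force is fixed at half the most. Time passes only in rows, so rows that do not move let the fingers close. It gives the time, the measured TCP pose, the force and the opening at its end, in the units of the state.
- ctrl.get_obs(): the state, without advancing time (a new reading comes with each control period).
- ctrl.snapshot(name): name is "scene" or "top" or "wrist"; returns a dict with "image" (420x560x3 uint8, red, green, blue), "mtx" (3x3 intrinsics, pixels), "position" and "orientation" of the camera in the world; the wrist camera has in their place "hand_eye" (4x4, takes a point from camera to tool coordinates, whose origin is the TCP and whose axes are the flange's). Camera axes: x right, y up, looking along -z (the intrinsics and any distortion apply to the point x, -y, -z); pixel columns grow to the right and rows downward; lengths in m; the calibration is good to about 2 mm. A picture is of the moment at which its call begins: read the wrist's pose just before it. There is no depth.
- ctrl.close_job(): hands the job in, once; it reports no verdict.
Trained networks look in the newest picture that a camera, given by its name, has taken for a name from the list of things; names that differ only in an ending like _2 or _b are one class to them, and where a whole thing is asked for, a point or a joint stands for the part that bears it (a point fixed in the world has none). Each returns a list of dicts, best first, with "confidence" (0 to 1); they miss things now and then, are a little off and sometimes report something else, mostly with a low value. They report only what shows in the picture. A call takes as long as a camera call. They do not tell look-alikes from the thing itself.
- ctrl.search_frame(camera, query): "position" ([column, row] as shares, 0 to 1, of the picture: columns of its width, rows of its height, amid what is visible of it).
- ctrl.regions_of(camera, query): "mask" (420x560 bool, what is visible of it) and "position" ([column, row] as shares, 0 to 1, of the picture: columns of its width, rows of its height, amid what is visible of it).
The state is a dict: "clock": time; "joint_pos": joint angles; "qvel": joint speeds; "tau": joint torques, N m; "tool_pos": TCP position; "orientation": TCP orientation; "force": force on the tool from outside, world axes, zero at the start; "moment": the same for the moment, N m; "opening": finger opening in m.
Only numpy, scipy, OpenCV 4.12 (cv2) and the standard library are available. Lean on these libraries where they do the work, as an engineer would, in place of code of your own. Each camera call takes 0.05 s, during which the arm holds its last target.

TASK

The test cartridge already stands in the nest of the white bench mixer. Using your fingers only as pushers, swing the metal clamp strap round over the cartridge until it meets its stop, then push the red cam lever on the strap all the way down, so the cartridge is clamped; back off clear. Do not push the lever down before the strap is over, do not lift or shift the cartridge out of its nest, and leave the two spare cartridges and the reagent bottle where they stand.

Things in the scene. Friction and masses are not known exactly. Their poses are not given: they have to be found in the camera images.
- mixer: White bench mixer, fixed: 130 (x) x 190 (y) x 45 mm high, grey deck, display and buttons on its -x face. Origin at the centre of its underside, z up. Above the origin a black nest (walls 14 mm above the deck) holds the cartridge, whose top is 87 mm above the bench. A pivot post 26 mm across stands at y = +65 mm.
- strap_stop (a point): Point of the stop plate that the closed strap's far (+x) edge meets, 100 mm above the bench; axes as the mixer's. The plate is 7 (x) x 14 (y) mm, its top 111 mm above the bench, behind a steel saddle 20 (x) x 14 (y) mm with its top 97 mm above the bench, which carries the closed strap's end.
- strap (a joint): Swing of the clamp strap about the vertical pivot post, rad. 0 = over the cartridge, against its stop, pointing along the mixer's -y; grows to 1.7 (end stop) as it swings open; at pi/2 it points along the mixer's -x. It stays where it is left; about 0.25 N m of friction.
- strap_pivot (a point): Axis of the strap at mid-thickness, 100 mm above the bench. The point turns with the strap, which runs along its -y. Aluminium bar 22 mm wide, 6 mm thick (97 to 103 mm above the bench), from 8 mm behind the axis to 145 mm along -y. Under it, 65 mm from the axis, a rubber foot 18 mm across hangs 3 mm over the cartridge's height; the cam lever lowers it.
- strap_end (a point): Middle of the strap's free end, 145 mm from the pivot axis, 100 mm above the bench.
- lever (a joint): Angle of the red cam lever on the strap, rad. 0 = raised, leaning 0.3 rad from upright back towards the strap pivot; upright at 0.3; grows as its tip goes over towards the strap's free end and down; 1.8 = fully down (end stop), 0.07 rad short of level, tip high. It stays where it is left; 0.22 N m of friction plus a little from the foot near the end (about 6 N at the tip).
- lever_hinge (a point): Axis of the cam lever (parallel to the strap's width), on the strap's middle line 65 mm from the pivot axis, 113 mm above the bench. The hub is 18 mm across between two steel cheeks (outer width 26 mm, up to 119 mm above the bench).
- lever_tip (a point): End of the red cam lever, 54 mm from the lever's hinge, at the middle of its thickness. The lever is 8 mm thick and 12 mm wide, with a paddle 24 mm wide over its last 20 mm.
- cartridge_center (a point): Centre of the cartridge in the nest: white, blue cap, 36 x 28 x 42 mm high, loose in its nest with 1.5 mm play each side.
- spare_a_center (a point): Centre of a spare cartridge like it, standing on the bench, 42 mm high.
- spare_b_center (a point): Centre of the other spare cartridge on the bench, 42 mm high.
- reagent_center (a point): Half-way up the small reagent bottle with a blue cap standing on the bench, 44 mm across, 85 mm high.
There are look-alikes about, which are no part of the job. There is more than one size of the mixer; the job needs the middle-sized. Leave any yellow look-alike of the part that bears cartridge_center alone.

How it is judged:
By the outcome, as a careful person would: the job done as asked, in the order asked, and still so for the second after the job is handed in, with the robot touching nothing.
It also fails if it takes over 43 s, if anything falls off the work surface, if the arm or the gripper's body presses on something with over 40 N, if the wrist force passes 120 N, or if a joint passes its speed limit or range.

## Working session

There is one attempt and no reset: what is moved stays moved. The work goes in short steps, Python scripts to look and compute and a tool call to move; the robot and the scene stay as the last step left them, time stands still between calls to the robot, and variables do not carry over. Pictures are saved under pics/ and viewed, and the job is handed in when it is done.

Besides the shell and the picture viewer there is one more tool, called after "Call:" as name(argument=value, ...) on one line, values as JSON. jog_arm: Moves the arm, as the interface text tells. Its arguments: {"type":"object","properties":{"commands":{"type":"array"},"gripper":{"type":"number"}},"required":["commands"]}

```bash
ls; mkdir -p pics; python3 - <<'E'
from plant import ctrl
import cv2
o=ctrl.get_obs(); print({k:(v if not hasattr(v,'round') else v) for k,v in o.items()})
for n in ["scene","top","wrist"]:
    s=ctrl.snapshot(n); cv2.imwrite(f"pics/{n}0.png",s["image"][:,:,::-1])
    print(n,{k:v for k,v in s.items() if k!="image"})
    for q in ["mixer","strap_end","lever_tip","lever_hinge","strap_pivot","strap_stop","cartridge_center","spare_a_center","reagent_center"]:
        print(q,[(round(d["confidence"],2),[round(d["position"][0]*560),round(d["position"][1]*420)]) for d in ctrl.search_frame(n,q)])
E
```

```text
pics
{'clock': 0.0, 'joint_pos': array([-4.93833216e+01,  2.05915487e+01,  6.33594215e-01, -1.99034149e-02,
       -7.01371884e+01, -1.65090306e+01]), 'qvel': array([-0.09240721,  0.1290472 , -0.02460908,  0.11496883,  0.1193483 ,
       -0.01467065]), 'tau': array([-2.27573255e-04, -5.82712948e+01,  2.93055761e+01,  6.99759588e+00,
        6.57204859e-03, -1.75033047e-04]), 'tool_pos': array([ 0.27549534, -0.61567271,  0.22562074]), 'orientation': array([ 1.79903462e+02, -9.09987090e-03, -1.55899123e+02]), 'force': array([-0.33461532,  0.66858246,  0.23594074]), 'moment': array([-0.02166117, -0.00091476,  0.03360887]), 'opening': 0.08758813013640121}
scene {'mtx': array([[457.97149324,   0.        , 282.07678074],
       [  0.        , 457.97149324, 215.20711559],
       [  0.        ,   0.        ,   1.        ]]), 'position': array([ 1.32410603, -0.33793449,  0.69656672]), 'orientation': array([56.85286199, -0.0845733 , 59.7013738 ])}
mixer [(0.76, [293, 264]), (0.76, [143, 244]), (0.72, [411, 254])]
strap_end [(0.93, [290, 215]), (0.71, [412, 231]), (0.6, [144, 205])]
lever_tip [
[... 1170 characters left out ...]
159])]
reagent_center [(0.78, [351, 204])]
wrist {'mtx': array([[311.51421136,   0.        , 281.79605143],
       [  0.        , 311.51421136, 211.27494526],
       [  0.        ,   0.        ,   1.        ]]), 'hand_eye': array([[ 6.67860551e-04,  9.54419009e-01,  2.98469276e-01,
         8.15924662e-02],
       [ 9.99998671e-01, -1.08139427e-03,  1.22037211e-03,
        -1.48264804e-03],
       [ 1.48750930e-03,  2.98468064e-01, -9.54418463e-01,
        -1.57164556e-01],
       [ 0.00000000e+00,  0.00000000e+00,  0.00000000e+00,
         1.00000000e+00]])}
mixer []
strap_end []
lever_tip []
lever_hinge []
strap_pivot []
strap_stop []
cartridge_center []
spare_a_center []
reagent_center []
```

View pics/scene0.png

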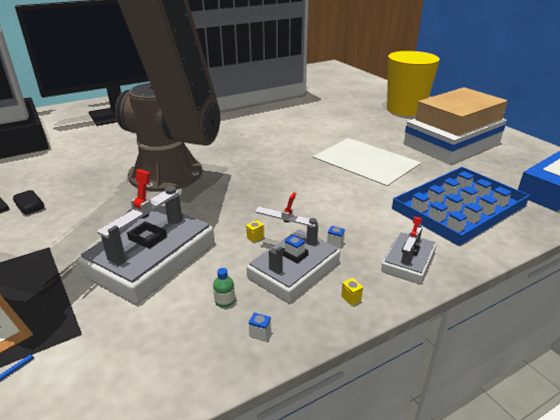

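View pics/top0.png

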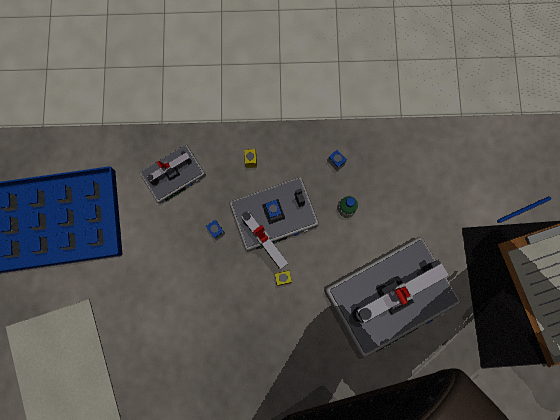

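```bash
python3 - <<'E'
import cv2
a=cv2.imread("pics/scene0.png")[170:330,90:470]; cv2.imwrite("pics/sc_crop.png",cv2.resize(a,None,fx=2.1,fy=2.1,interpolation=3))
a=cv2.imread("pics/top0.png")[120:350,120:450]; cv2.imwrite("pics/top_crop.png",cv2.resize(a,None,fx=2.4,fy=2.4,interpolation=3))
E
```

```text
(no output)
```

View pics/sc_crop.png

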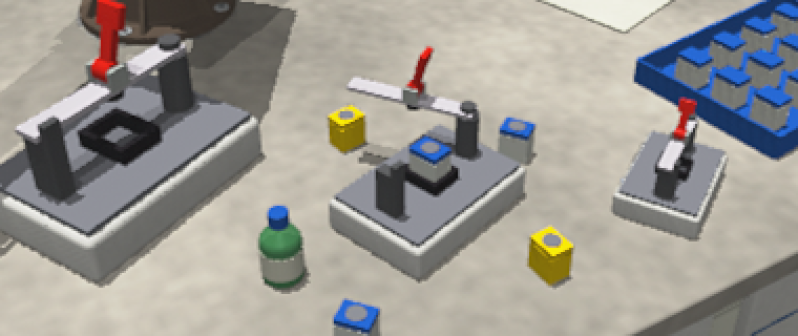

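View pics/top_crop.png

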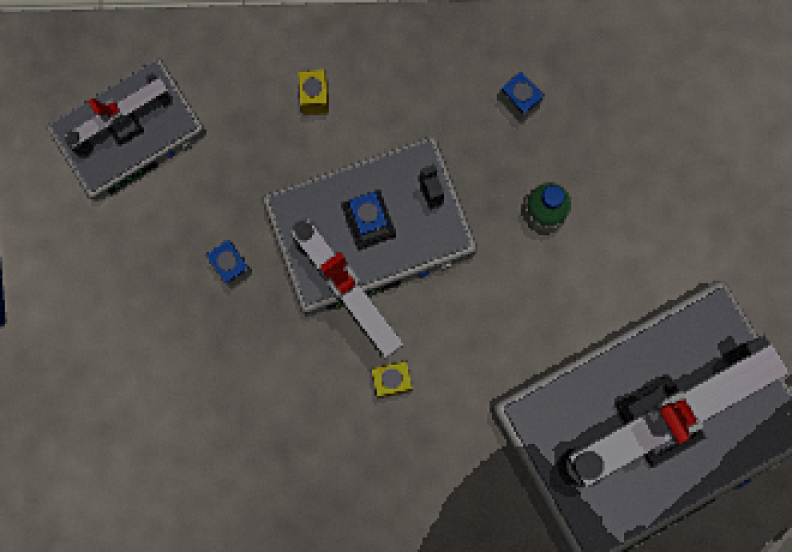

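```bash
python3 - <<'E'
import cv2
a=cv2.imread("pics/scene0.png")[185:305,240:350]; cv2.imwrite("pics/sc_crop2.png",cv2.resize(a,None,fx=5,fy=5,interpolation=2))
a=cv2.imread("pics/top0.png")[165:285,200:330]; cv2.imwrite("pics/top_crop2.png",cv2.resize(a,None,fx=5,fy=5,interpolation=2))
E
```

```text
(no output)
```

View pics/sc_crop2.png

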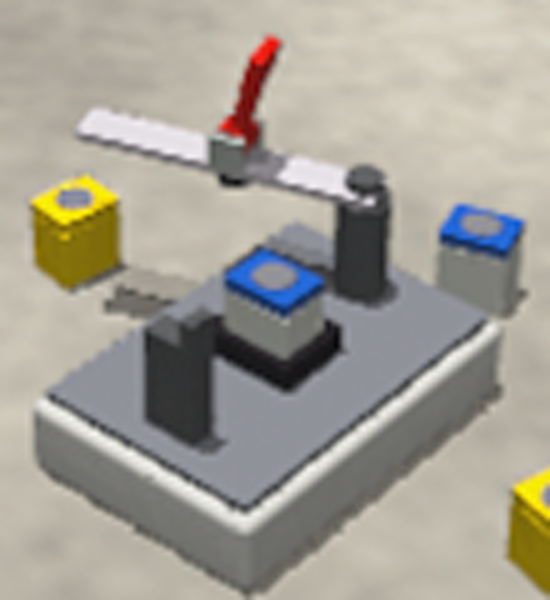

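View pics/top_crop2.png

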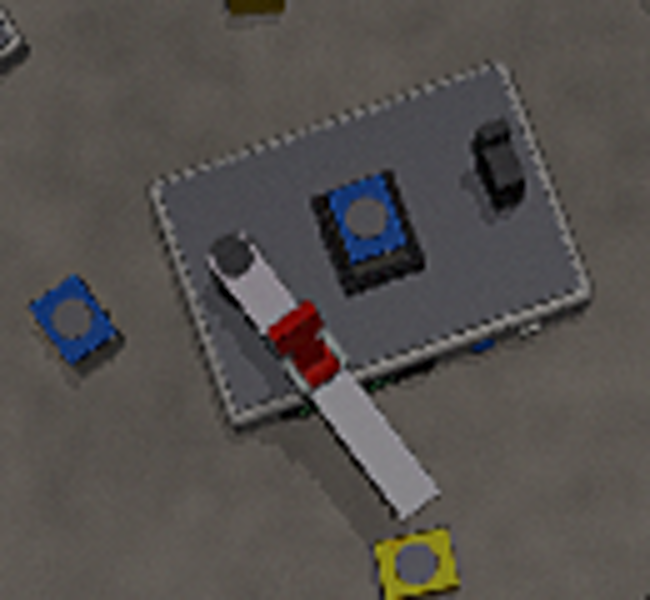

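```bash
cat > h.py <<'E'
import numpy as np, cv2
from scipy.spatial.transform import Rotation as R
K=np.array; 
CAM={"scene":(K([[457.97149324,0,282.07678074],[0,457.97149324,215.20711559],[0,0,1]]),K([1.32410603,-.33793449,.69656672]),K([56.85286199,-.0845733,59.7013738])),
"top":(K([[525.50161448,0,281.55888479],[0,525.50161448,221.34835221],[0,0,1]]),K([.35801223,.07478352,1.29767639]),K([10.74758297,.79551849,-91.36719994]))}
def proj(c,P):
    M,p,o=CAM[c]; q=R.from_euler("xyz",o,degrees=True).inv().apply(np.atleast_2d(P)-p)
    q=q*[1,-1,-1]; q=q/q[:,2:]; return (q@M.T)[:,:2]
def ray(c,uv,z):
    M,p,o=CAM[c]; d=np.linalg.solve(M,[uv[0],uv[1],1])*[1,-1,-1]; d=R.from_euler("xyz",o,degrees=True).apply(d)
    return p+d*(z-p[2])/d[2]
def m2w(pose,P): # pose x,y,yaw
    c,s=np.cos(pose[2]),np.sin(pose[2]); P=np.atleast_2d(P)
    return np.c_[pose[0]+c*P[:,0]-s*P[:,1],pose[1]+s*P[:,0]+c*P[:,1],P[:,2]]
def strap(th,r,side=0,z=.103): # mixer frame point at r along, side offset (+ = closing side = strap's +x)
    return K([-np.sin(th)*r+np.cos(th)*side, .065-np.cos(th)*r-np.sin(th)*side, z])
E
python3 - <<'E'
from h import *
from scipy.optimize import least_squares
T=lambda u,v:K([200+u/5-.4,165+v/5-.4]); S=lambda u,v:K([240+u/5-.4,185+v/5-.4])
def pts(p):
    th=p[3]; zd=.044
    return [("top",T(152,183),[.065,.095,zd]),("top",T(500,62),[.065,-.095,zd]),("top",T(592,296),[-.065,-.095,zd]),("top",T(234,418),[-.065,.095,zd]),
     ("top",T(404,518),strap(th,.145,-.011)),("top",T(440,490),strap(th,.145,.011)),("top",T(233,253),[0,.065,p[4]]),
     ("scene",S(95,108),strap(th,.145,-.011)),("scene",S(78,132),strap(th,.145,.011)),("scene",S(366,175),[0,.065,p[4]]),
     ("scene",S(38,401),[-.065,-.095,zd]),("scene",S(246,527),[.065,-.095,zd]),("scene",S(500,327),[.065,.095,zd])]
def f(p): return np.concatenate([(proj(c,m2w(p[:3],P))[0]-uv) for c,uv,P in pts(p)])
r=least_squares(f,[.45,.1,.3,1,.107],loss="soft_l1"); print(r.x, np.degrees(r.x[2:4])); print(f(r.x).reshape(-1,2).round(1))
p=r.x
for n,P in dict(pivot=[0,.065,.1],end=strap(p[3],.145),hinge=strap(p[3],.065),stop=[.011,-.06,.1],cart=[0,0,.087],endclosed=[0,-.08,.1]).items(): print(n,m2w(p,P)[0].round(4))
print("cart disc top",ray("top",T(365,217),.087),"scene",ray("scene",S(273,275),.087))
print("yellow",ray("top",T(417,565),.042),"bottle",ray("top",(350,202),.08),"spareL",ray("top",T(72,320),.042))
from plant import ctrl
o=ctrl.get_obs(); print(o["clock"])
E
```

```text
[0.62166389 0.10555501 0.32496899 1.27618702 0.11023926] [18.61935141 73.12012985]
[[-1.9 -1.1]
 [ 1.2 -2.8]
 [ 1.4 -1. ]
 [-0.9  1.3]
 [-0.3  0.1]
 [ 0.2 -0.1]
 [-0.  -0.2]
 [-0.   0.1]
 [-0.7 -0.3]
 [-0.2  0. ]
 [-2.5 -1.4]
 [ 0.  -0.6]
 [ 1.6 -2.1]]
pivot [0.6009 0.1672 0.1   ]
end [0.4829 0.083  0.103 ]
hinge [0.548  0.1294 0.103 ]
stop [0.6512 0.0522 0.1   ]
cart [0.6217 0.1056 0.087 ]
endclosed [0.6472 0.0297 0.1   ]
cart disc top [0.62074743 0.10645373 0.087     ] scene [0.61906879 0.10667953 0.087     ]
yellow [0.46018404 0.08634872 0.042     ] bottle [ 0.63188252 -0.0771743   0.08      ] spareL [0.58314262 0.25111056 0.042     ]
1.5
```

```bash
cat >> h.py <<'E'
POSE=(.62166,.10556,.32497); TH=1.2762
def tgt(th,r,side,z): return m2w(POSE,strap(th,r,side,z))[0]
def yaw(th): return np.degrees(POSE[2])-90-np.degrees(th)
def delta(p,o,q,qyaw=None):
    "tool-frame cm shift & roll rad from measured pose to target"
    d=R.from_euler("xyz",o,degrees=True).inv().apply(np.array(q)-p)*100
    return d.round(2), None if qyaw is None else round(-np.radians((qyaw-o[2]+180)%360-180),3)
def now():
    from plant import ctrl
    o=ctrl.get_obs(); print("t",o["clock"],o["tool_pos"].round(4),o["orientation"].round(2),"F",o["force"].round(1),o["opening"],o["joint_pos"].round(1)); return o
E
python3 - <<'E'
from h import *
o=now(); q=tgt(TH,.11,-.065,.2); print(q,np.hypot(*q[:2]),yaw(TH),delta(o["tool_pos"],o["orientation"],q,yaw(TH)))
for th in np.linspace(TH,0,8):
    q=tgt(th,.11,-.032,.091); print(th.round(2),q.round(4),yaw(th).round(1),np.hypot(*q[:2]).round(3))
E
```

```text
t 1.5 [ 0.2757 -0.6161  0.2265] [ 180.     -0.   -155.89] F [ 0.6  0.2 -0.6] 0.08746333848999856 [-49.4  20.5   0.7   0.  -70.1 -16.5]
[0.4736081  0.15620136 0.2       ] 0.4987018087357221 -144.50146434622928 (array([-49.61,  62.41,   2.65]), np.float64(-0.199))
1.28 [0.4928 0.1293 0.091 ] -144.5 0.509
1.09 [0.5014 0.1104 0.091 ] -134.1 0.513
0.91 [0.5134 0.0933 0.091 ] -123.6 0.522
0.73 [0.5282 0.0786 0.091 ] -113.2 0.534
0.55 [0.5455 0.0669 0.091 ] -102.7 0.55
0.36 [0.5646 0.0585 0.091 ] -92.3 0.568
0.18 [0.5849 0.0537 0.091 ] -81.8 0.587
0.0 [0.6057 0.0527 0.091 ] -71.4 0.608
```

Call:
jog_arm(commands=[{"x":-1.5,"y":1.9,"z":0},{"x":-2.5,"y":3.1,"z":0},{"x":-2.5,"y":3.1,"z":0},{"x":-2.5,"y":3.1,"z":0},{"x":-2.5,"y":3.1,"z":0},{"x":-2.5,"y":3.1,"z":0},{"x":-2.5,"y":3.1,"z":0},{"x":-2.5,"y":3.1,"z":0},{"x":-2.5,"y":3.1,"z":0},{"x":-2.5,"y":3.1,"z":0},{"x":-2.5,"y":3.1,"z":0}], gripper=0)

```text
validation failed for argument at $.co...
```

Call:
jog_arm(commands=[{"x":-2.5,"y":3.1,"z":0},{"x":-2.5,"y":3.1,"z":0},{"x":-2.5,"y":3.1,"z":0},{"x":-2.5,"y":3.1,"z":0},{"x":-2.5,"y":3.1,"z":0},{"x":-2.5,"y":3.1,"z":0},{"x":-2.5,"y":3.1,"z":0},{"x":-2.5,"y":3.1,"z":0},{"x":-2.5,"y":3.1,"z":0},{"roll":-0.1},{"roll":-0.1}])

```text
validation failed for argument at $.co...
```

```bash
python3 - <<'E'
from h import *
o=now(); print(delta(o["tool_pos"],o["orientation"],tgt(TH,.11,-.065,.091),yaw(TH)))
from plant import ctrl
for n in ["scene","top","wrist"]:
    s=ctrl.snapshot(n); cv2.imwrite(f"pics/{n}1.png",s["image"][:,:,::-1])
E
```

```text
t 1.5 [ 0.2757 -0.6161  0.2265] [ 180.     -0.   -155.89] F [ 0.6  0.2 -0.6] 0.08746333848999856 [-49.4  20.5   0.7   0.  -70.1 -16.5]
(array([-49.61,  62.41,  13.55]), np.float64(-0.199))
```

View pics/scene1.png

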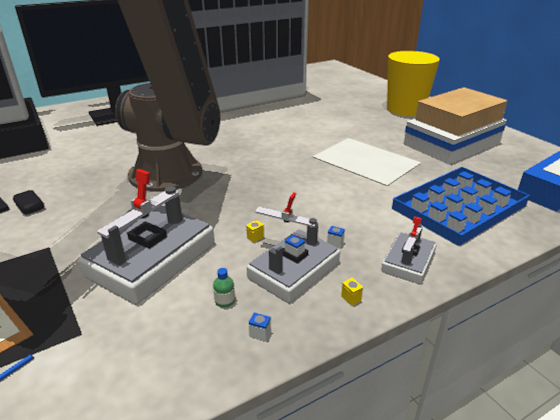

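View pics/wrist1.png

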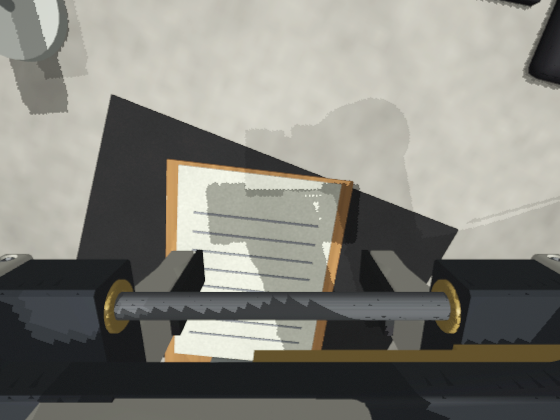

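The calls were refused, so nothing has moved. The scene picture is unchanged: the middle mixer is at (293,262), with its strap end at (257,211). I'll retry with all four keys in every row.

Call:
jog_arm(commands=[{"x":-1.5,"y":1.9,"z":0,"roll":0},{"x":-2.5,"y":3.1,"z":0,"roll":0},{"x":-2.5,"y":3.1,"z":0,"roll":0},{"x":-2.5,"y":3.1,"z":0,"roll":0},{"x":-2.5,"y":3.1,"z":0,"roll":0},{"x":-2.5,"y":3.1,"z":0,"roll":0},{"x":-2.5,"y":3.1,"z":0,"roll":0},{"x":-2.5,"y":3.1,"z":0,"roll":0},{"x":-2.5,"y":3.1,"z":0,"roll":0},{"x":-2.5,"y":3.1,"z":0,"roll":0}], gripper=0)

```text
clock: 2.65
tool_pos: [0.3732, -0.2446, 0.2269]
orientation: [-180.0, 0.0, -155.9]
force: [0.7, 0.0, 0.5]
opening: 0.0131
```

Call:
jog_arm(commands=[{"x":-2.5,"y":3.1,"z":0,"roll":0},{"x":-2.5,"y":3.1,"z":0,"roll":0},{"x":-2.5,"y":3.1,"z":0,"roll":0},{"x":-2.5,"y":3.1,"z":0,"roll":0},{"x":-2.5,"y":3.1,"z":0,"roll":0},{"x":-2.5,"y":3.1,"z":0,"roll":0},{"x":-2.5,"y":3.1,"z":0,"roll":0},{"x":-2.5,"y":3.1,"z":0,"roll":0},{"x":-2.5,"y":3.1,"z":0,"roll":0},{"x":-2.5,"y":3.1,"z":0,"roll":0},{"x":0,"y":0,"z":0,"roll":-0.1},{"x":0,"y":0,"z":0,"roll":-0.1}])

```text
clock: 3.85
tool_pos: [0.4747, 0.1403, 0.2263]
orientation: [-180.0, -0.0, -144.1]
force: [-0.4, -0.4, -0.4]
opening: 0.0004
```

```bash
python3 - <<'E'
from h import *
o=now(); print(delta(o["tool_pos"],o["orientation"],tgt(TH,.11,-.065,.091),yaw(TH)))
from plant import ctrl
for n in ["scene","top","wrist"]:
    s=ctrl.snapshot(n); cv2.imwrite(f"pics/{n}2.png",s["image"][:,:,::-1])
E
```

```text
t 3.85 [0.4747 0.1403 0.2263] [-1.800e+02 -3.000e-02 -1.441e+02] F [-0.4 -0.4 -0.4] 0.0004091596023459277 [ 39.3   3.4 -21.4  -0.  -65.2 -93.4]
(array([-0.85,  1.35, 13.53]), np.float64(0.007))
```

View pics/scene2.png

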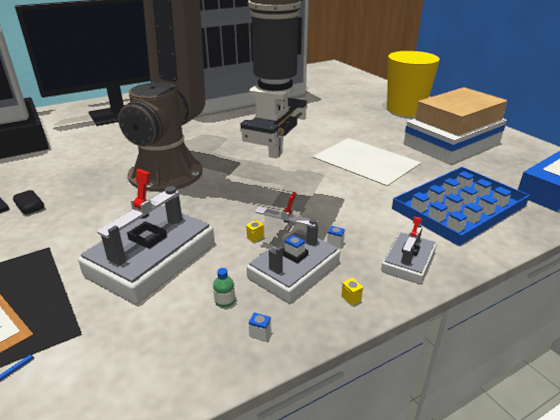

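View pics/wrist2.png

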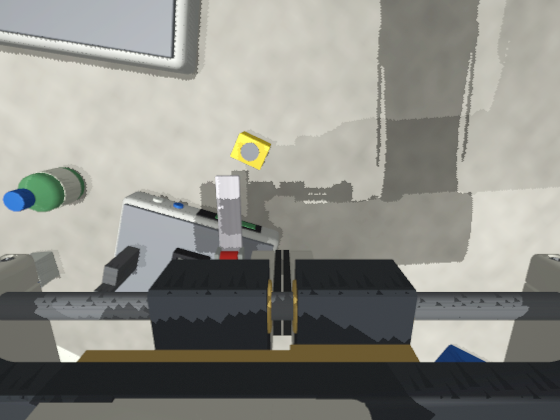

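View pics/top2.png

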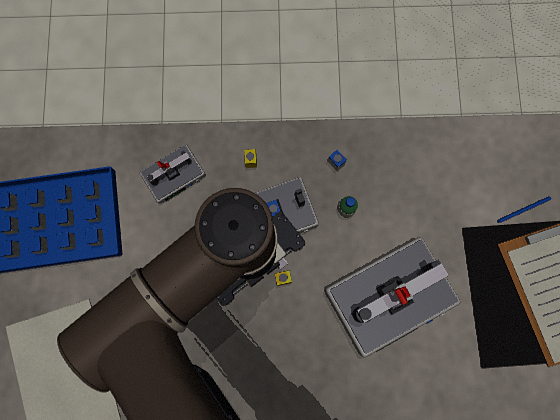

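```bash
python3 - <<'E'
from h import *
p=K([.4747,.1403,.2263]); Rt=R.from_euler("xyz",[180,0,-144.1],degrees=True)
H=K([[6.67860551e-04,9.54419009e-01,2.98469276e-01,8.15924662e-02],[9.99998671e-01,-1.08139427e-03,1.22037211e-03,-1.48264804e-03],[1.48750930e-03,2.98468064e-01,-9.54418463e-01,-1.57164556e-01],[0,0,0,1]])
M=K([[311.51421136,0,281.79605143],[0,311.51421136,211.27494526],[0,0,1]])
for s in (-.011,.011):
    P=tgt(TH,.145,s,.103); t=Rt.inv().apply(P-p); c=np.linalg.inv(H)@np.r_[t,1]; q=c[:3]*[1,-1,-1]; print((M@(q/q[2]))[:2])
print(proj("scene",p))
a=cv2.imread("pics/wrist2.png")[100:270,100:340]; cv2.imwrite("pics/w2c.png",cv2.resize(a,None,fx=3,fy=3))
E
```

```text
[239.71580851 176.63135104]
[215.58414194 176.44155587]
[[275.11484984 155.7986271 ]]
```

View pics/w2c.png

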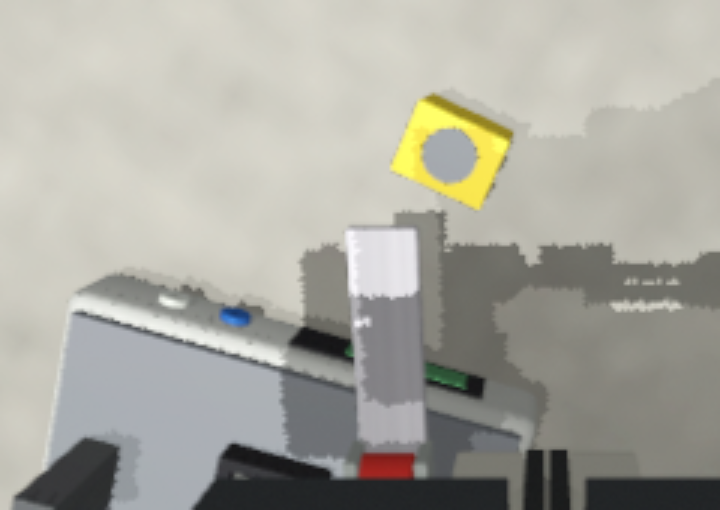

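Call:
jog_arm(commands=[{"x":-0.8,"y":1.3,"z":0,"roll":0},{"x":0,"y":0,"z":2.5,"roll":0},{"x":0,"y":0,"z":3,"roll":0},{"x":0,"y":0,"z":3,"roll":0},{"x":0,"y":0,"z":3,"roll":0},{"x":0,"y":0,"z":2,"roll":0},{"x":0,"y":0,"z":0,"roll":0}])

```text
clock: 4.7
tool_pos: [0.472, 0.1534, 0.0892]
orientation: [180.0, -0.3, -144.6]
force: [0.3, -0.3, -0.3]
opening: 0.0003
```

```bash
python3 - <<'E'
from h import *
o=now(); p=o["tool_pos"]; ori=o["orientation"]
# plan: rows stepping th ; tool frame increments
n=12
q=[(TH,-.032)]+[(TH*(1-k/n),-.032) for k in range(1,n+1)]
for th,s in q:
    t=tgt(th,.11,s,.091); print(round(th,3),delta(p,ori,t,yaw(th))); p=t; ori=[180,0,yaw(th)]
from plant import ctrl
s=ctrl.snapshot("scene"); cv2.imwrite("pics/scene3.png",cv2.resize(s["image"][120:320,180:400,::-1],None,fx=3,fy=3))
E
```

```text
t 4.7 [0.472  0.1534 0.0892] [ 180.     -0.27 -144.58] F [ 0.3 -0.3 -0.3] 0.00034933995929094003 [ 40.7  11.9 -31.7  -0.  -46.6 -95.3]
1.276 (array([-0.29, -3.17, -0.18]), np.float64(-0.001))
1.17 (array([ 0.28, -1.19, -0.  ]), np.float64(-0.106))
1.064 (array([ 0.28, -1.19, -0.  ]), np.float64(-0.106))
0.957 (array([ 0.28, -1.19, -0.  ]), np.float64(-0.106))
0.851 (array([ 0.28, -1.19, -0.  ]), np.float64(-0.106))
0.744 (array([ 0.28, -1.19, -0.  ]), np.float64(-0.106))
0.638 (array([ 0.28, -1.19, -0.  ]), np.float64(-0.106))
0.532 (array([ 0.28, -1.19, -0.  ]), np.float64(-0.106))
0.425 (array([ 0.28, -1.19, -0.  ]), np.float64(-0.106))
0.319 (array([ 0.28, -1.19, -0.  ]), np.float64(-0.106))
0.213 (array([ 0.28, -1.19, -0.  ]), np.float64(-0.106))
0.106 (array([ 0.28, -1.19, -0.  ]), np.float64(-0.106))
0.0 (array([ 0.28, -1.19, -0.  ]), np.float64(-0.106))
```

View pics/scene3.png

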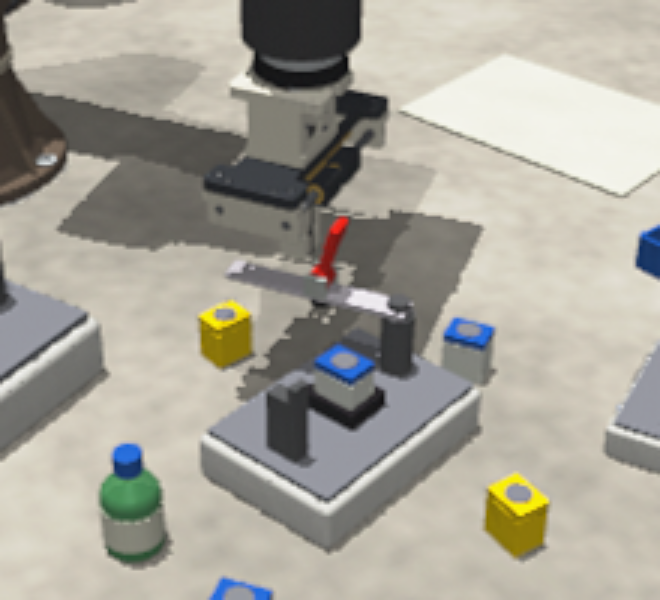

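Call:
jog_arm(commands=[{"x":-0.1,"y":-1,"z":-0.2,"roll":0},{"x":-0.1,"y":-1,"z":0,"roll":0},{"x":0,"y":-0.7,"z":0,"roll":0},{"x":0,"y":-0.4,"z":0,"roll":0},{"x":0.28,"y":-1.2,"z":0,"roll":-0.106},{"x":0.28,"y":-1.2,"z":0,"roll":-0.106},{"x":0.28,"y":-1.2,"z":0,"roll":-0.106}])

```text
clock: 5.45
tool_pos: [0.5114, 0.0977, 0.094]
orientation: [-180.0, 0.1, -126.0]
force: [-1.4, 2.3, 0.4]
opening: 0.0005
```

```bash
python3 - <<'E'
from h import *
o=now(); print(delta(o["tool_pos"],o["orientation"],tgt(TH*.75,.11,-.032,.091),yaw(TH*.75)))
from plant import ctrl
s=ctrl.snapshot("scene"); cv2.imwrite("pics/scene4.png",cv2.resize(s["image"][120:320,180:400,::-1],None,fx=3,fy=3))
E
```

```text
t 5.45 [0.5114 0.0977 0.094 ] [-1.7999e+02  9.0000e-02 -1.2599e+02] F [-1.4  2.3  0.4] 0.0005264423112632307 [ 32.4  13.5 -28.7  -0.  -47.7 -68.4]
(array([0.11, 0.08, 0.3 ]), np.float64(0.004))
```

View pics/scene4.png

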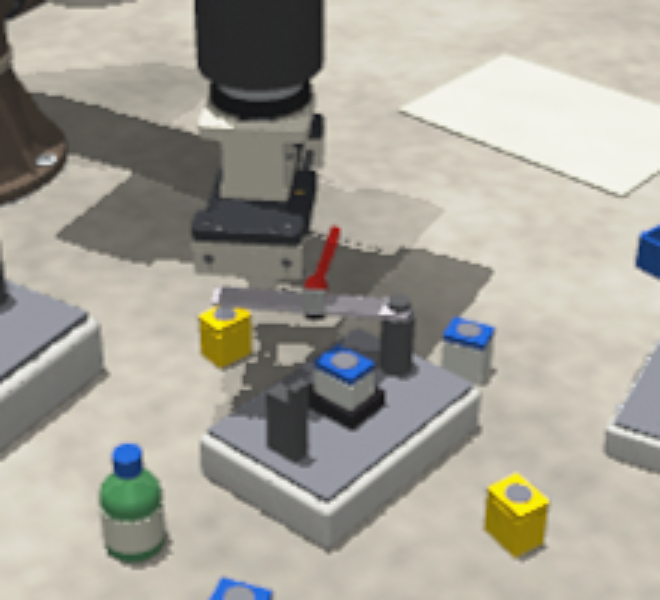

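Contact is made at about 2.7 N and the strap is swinging: its end is now at crop (215,300). I'll carry on.

Call:
jog_arm(commands=[{"x":0.3,"y":-1.1,"z":0.1,"roll":-0.106},{"x":0.3,"y":-1.2,"z":0.1,"roll":-0.106},{"x":0.28,"y":-1.2,"z":0,"roll":-0.106},{"x":0.28,"y":-1.2,"z":0,"roll":-0.106},{"x":0.28,"y":-1.2,"z":0,"roll":-0.106},{"x":0.28,"y":-1.2,"z":0,"roll":-0.106},{"x":0.28,"y":-1.2,"z":0,"roll":-0.106},{"x":0,"y":0,"z":0,"roll":0}])

```text
clock: 6.3
tool_pos: [0.5826, 0.0541, 0.0914]
orientation: [180.0, -0.0, -83.8]
force: [-0.2, 0.4, 0.5]
opening: 0.0002
```

```bash
python3 - <<'E'
from h import *
o=now(); print(delta(o["tool_pos"],o["orientation"],tgt(0,.11,-.032,.092),yaw(0)))
from plant import ctrl
s=ctrl.snapshot("scene"); cv2.imwrite("pics/scene5.png",cv2.resize(s["image"][120:320,180:400,::-1],None,fx=3,fy=3))
E
```

```text
t 6.3 [0.5826 0.0541 0.0914] [ 1.7999e+02 -1.0000e-02 -8.3780e+01] F [-0.2  0.4  0.5] 0.00018673824879532404 [ 24.4  19.2 -20.8   0.  -50.1 -18.2]
(array([ 0.39, -2.28, -0.06]), np.float64(-0.216))
```

View pics/scene5.png

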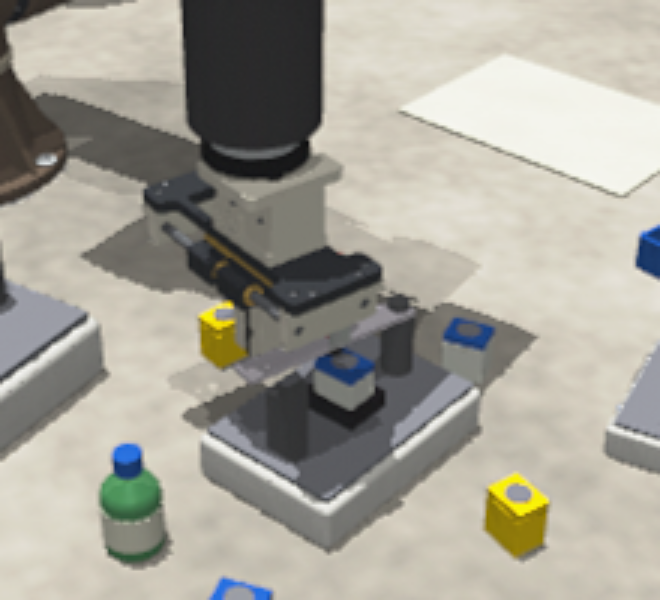

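Call:
jog_arm(commands=[{"x":0.2,"y":-0.9,"z":0,"roll":-0.106},{"x":0.2,"y":-0.8,"z":0,"roll":-0.106},{"x":0,"y":-0.3,"z":0,"roll":0},{"x":0,"y":0,"z":0,"roll":0}])

```text
clock: 6.75
tool_pos: [0.6016, 0.0541, 0.0914]
orientation: [180.0, -0.0, -71.9]
force: [-0.0, -1.9, 0.1]
opening: 0.0
```

Call:
jog_arm(commands=[{"x":0,"y":-0.2,"z":0,"roll":0},{"x":0,"y":-0.1,"z":0,"roll":0},{"x":0,"y":0,"z":0,"roll":0}])

```text
clock: 7.05
tool_pos: [0.6048, 0.0552, 0.0915]
orientation: [180.0, -0.0, -71.6]
force: [-2.2, -2.5, -0.4]
opening: 0.0006
```

```bash
python3 - <<'E'
from h import *
o=now(); print(delta(o["tool_pos"],o["orientation"],tgt(0,.11,-.032,.092),yaw(0)))
E
```

```text
t 7.05 [0.6048 0.0552 0.0915] [179.98  -0.   -71.62] F [-2.2 -2.5 -0.4] 0.0005968554049336647 [ 23.6  21.  -17.9  -0.  -51.1  -5.2]
(array([ 0.26, -0.01, -0.05]), np.float64(-0.004))
```

Call:
jog_arm(commands=[{"x":0,"y":-0.1,"z":0,"roll":0},{"x":0,"y":0,"z":0,"roll":0}])

```text
clock: 7.25
tool_pos: [0.606, 0.0555, 0.0915]
orientation: [180.0, -0.0, -71.6]
force: [-1.4, -2.4, -0.8]
opening: 0.0002
```

Call:
jog_arm(commands=[{"x":0,"y":-0.1,"z":0,"roll":0},{"x":0,"y":0,"z":0,"roll":0}])

```text
clock: 7.45
tool_pos: [0.6071, 0.0558, 0.0915]
orientation: [-180.0, -0.0, -71.6]
force: [-1.7, -2.8, -1.1]
opening: 0.0009
```

Call:
jog_arm(commands=[{"x":0,"y":-0.1,"z":0,"roll":0},{"x":0,"y":0,"z":0,"roll":0}])

```text
clock: 7.65
tool_pos: [0.608, 0.0561, 0.0916]
orientation: [-180.0, -0.0, -71.6]
force: [-1.9, -1.4, -0.5]
opening: 0.0005
```

Call:
jog_arm(commands=[{"x":0,"y":-0.1,"z":0,"roll":0},{"x":0,"y":-0.1,"z":0,"roll":0},{"x":0,"y":0,"z":0,"roll":0}])

```text
clock: 7.95
tool_pos: [0.6088, 0.0563, 0.0915]
orientation: [179.9, -0.0, -71.6]
force: [-5.1, -2.5, 4.1]
opening: 0.0005
```

Call:
jog_arm(commands=[{"x":0,"y":-0.1,"z":0,"roll":0},{"x":0,"y":0,"z":0,"roll":0}])

```text
clock: 8.15
tool_pos: [0.6088, 0.0563, 0.0915]
orientation: [179.8, 0.0, -71.6]
force: [-7.6, -3.3, 4.5]
opening: 0.0008
```

```bash
python3 - <<'E'
from h import *
o=now(); print(delta(o["tool_pos"],o["orientation"],tgt(0,.11,-.032,.092),yaw(0)))
from plant import ctrl
s=ctrl.snapshot("scene"); cv2.imwrite("pics/scene6.png",cv2.resize(s["image"][185:305,230:350,::-1],None,fx=5,fy=5))
s=ctrl.snapshot("wrist"); cv2.imwrite("pics/wrist6.png",s["image"][:,:,::-1])
E
```

```text
t 8.15 [0.6088 0.0563 0.0915] [179.78   0.   -71.57] F [-7.6 -3.3  4.5] 0.0007734323941721469 [ 23.6  21.4 -17.2  -0.  -51.6  -5.1]
(array([ 0.25,  0.41, -0.05]), np.float64(-0.003))
```

View pics/scene6.png

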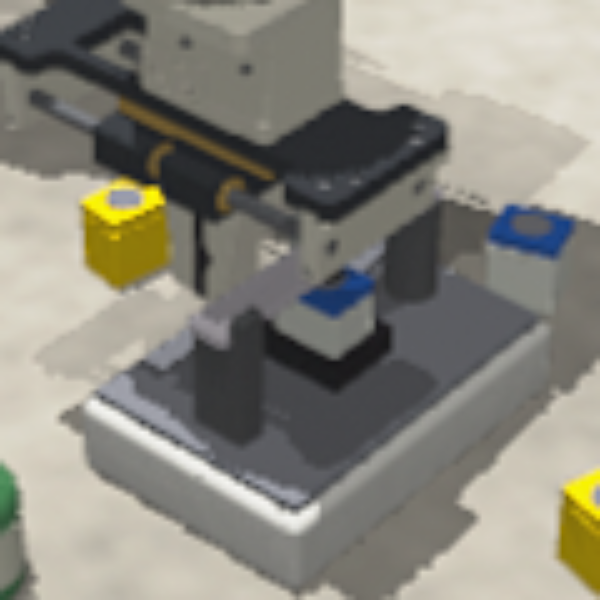

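View pics/wrist6.png

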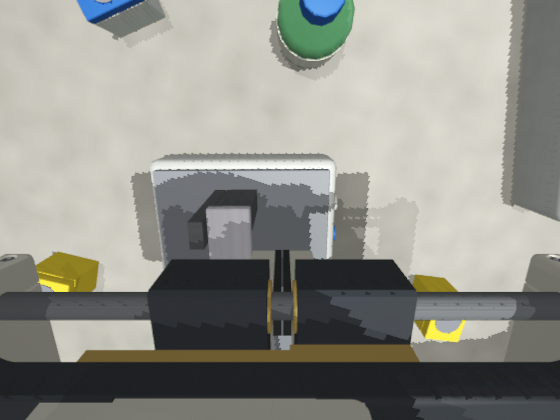

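Call:
jog_arm(commands=[{"x":0,"y":-0.1,"z":0,"roll":0},{"x":0,"y":-0.1,"z":0,"roll":0},{"x":0,"y":-0.1,"z":0,"roll":0},{"x":0,"y":0,"z":0,"roll":0}])

```text
clock: 8.65
tool_pos: [0.6091, 0.0563, 0.0914]
orientation: [179.5, 0.0, -71.6]
force: [-17.7, -5.0, 12.8]
opening: 0.0005
```

Call:
jog_arm(commands=[{"x":0,"y":0.6,"z":0,"roll":0},{"x":0,"y":1.5,"z":0,"roll":0},{"x":0,"y":1.5,"z":0,"roll":0},{"x":0,"y":0,"z":-2,"roll":0},{"x":0,"y":0,"z":-4,"roll":0},{"x":0,"y":0,"z":-4,"roll":0},{"x":0,"y":0,"z":-4,"roll":0},{"x":-1,"y":0,"z":0,"roll":0},{"x":-3,"y":0,"z":0,"roll":0},{"x":-3,"y":0,"z":0,"roll":0}])

```text
clock: 9.65
tool_pos: [0.558, 0.1142, 0.2323]
orientation: [-179.8, 0.1, -71.6]
force: [0.7, -0.1, -0.8]
opening: 0.0005
```

```bash
python3 - <<'E'
from h import *
o=now(); print(delta(o["tool_pos"],o["orientation"],tgt(0,.025,0,.15),yaw(0)))
from plant import ctrl
for n in ["scene","wrist","top"]:
  s=ctrl.snapshot(n); cv2.imwrite(f"pics/{n}7.png",s["image"][:,:,::-1])
  if n=="scene": cv2.imwrite("pics/scene7c.png",cv2.resize(s["image"][185:305,230:350,::-1],None,fx=5,fy=5))
E
```

```text
t 9.65 [0.558  0.1142 0.2323] [-1.798e+02  6.000e-02 -7.162e+01] F [ 0.7 -0.1 -0.8] 0.0004562386851820757 [ 31.2  10.3 -12.6  -0.  -66.9 -12.9]
(array([-1.16, -5.72,  8.25]), np.float64(-0.004))
```

View pics/scene7c.png

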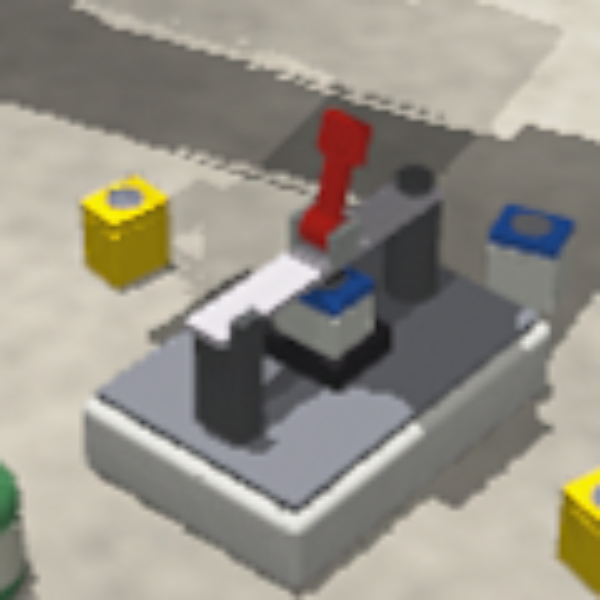

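View pics/wrist7.png

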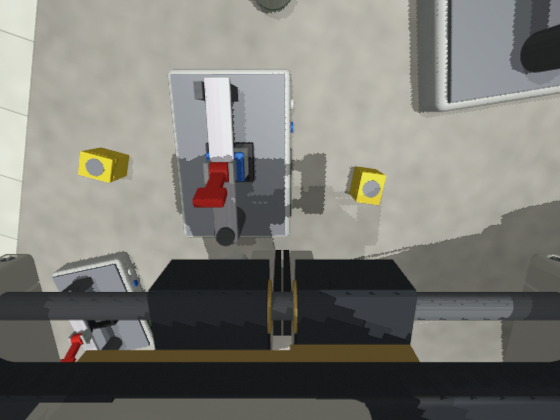

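```bash
python3 - <<'E'
from h import *
H=K([[6.67860551e-04,9.54419009e-01,2.98469276e-01,8.15924662e-02],[9.99998671e-01,-1.08139427e-03,1.22037211e-03,-1.48264804e-03],[1.48750930e-03,2.98468064e-01,-9.54418463e-01,-1.57164556e-01],[0,0,0,1]])
M=K([[311.51421136,0,281.79605143],[0,311.51421136,211.27494526],[0,0,1]])
p=K([.558,.1142,.2323]);Rt=R.from_euler("xyz",[-179.8,.06,-71.62],degrees=True)
def pw(P): 
    t=Rt.inv().apply(P-p); c=np.linalg.inv(H)@np.r_[t,1]; q=c[:3]*[1,-1,-1]; return (M@(q/q[2]))[:2].round(1)
for th in (0,-.03,.03):
  print(th)
  for r,s,z in((.145,-.011,.103),(.145,.011,.103),(0,0,.11),(.049,0,.165)):
    P=tgt(th,r,s,z); print(r,s,"scene crop",((proj("scene",P)[0]-[230,185]+.4)*5).round(0),"wrist",pw(P))
a=cv2.imread("pics/wrist7.png")[60:260,150:310]; cv2.imwrite("pics/w7c.png",cv2.resize(a,None,fx=3,fy=3))
E
```

```text
0
0.145 -0.011 scene crop [184. 322.] wrist [229.4  80.8]
0.145 0.011 scene crop [223. 343.] wrist [203.6  80.9]
0 0 scene crop [415. 176.] wrist [224.9 241.4]
0.049 0 scene crop [350. 118.] wrist [208.1 209.9]
-0.03
0.145 -0.011 scene crop [192. 326.] wrist [224.3  80.5]
0.145 0.011 scene crop [231. 347.] wrist [198.6  81.4]
0 0 scene crop [415. 176.] wrist [224.9 241.4]
0.049 0 scene crop [353. 119.] wrist [206.2 210. ]
0.03
0.145 -0.011 scene crop [178. 318.] wrist [234.5  81.3]
0.145 0.011 scene crop [215. 339.] wrist [208.7  80.6]
0 0 scene crop [415. 176.] wrist [224.9 241.4]
0.049 0 scene crop [348. 116.] wrist [210.1 209.9]
```

View pics/w7c.png

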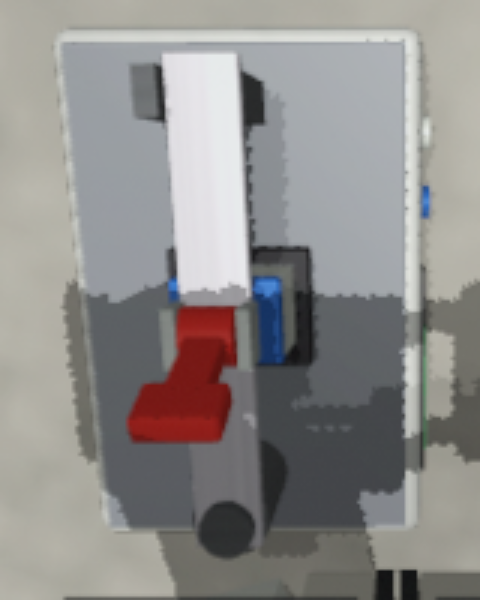

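Call:
jog_arm(commands=[{"x":-1.2,"y":-1.7,"z":0,"roll":0},{"x":0,"y":-2,"z":0,"roll":0},{"x":0,"y":-2,"z":0,"roll":0},{"x":0,"y":0,"z":2,"roll":0},{"x":0,"y":0,"z":2.5,"roll":0},{"x":0,"y":0,"z":2.5,"roll":0},{"x":0,"y":0,"z":1.2,"roll":0},{"x":0,"y":0,"z":0,"roll":0}])

```text
clock: 10.6
tool_pos: [0.6071, 0.1418, 0.1479]
orientation: [179.8, -0.0, -71.6]
force: [0.1, 0.4, 0.2]
opening: 0.0005
```

```bash
python3 - <<'E'
from h import *
o=now(); print(delta(o["tool_pos"],o["orientation"],tgt(0,.025,0,.15),yaw(0)))
from plant import ctrl
s=ctrl.snapshot("scene")
cv2.imwrite("pics/scene8c.png",cv2.resize(s["image"][165:285,230:350,::-1],None,fx=5,fy=5))
# path: finger front-bottom corner along lever back face at distance d
d=.046
prev=None
for a in list(np.linspace(-.3,0,3))+list(np.linspace(.15,1.5,10)):
    if a<=0: r=.065+.054*np.sin(a)-.004*np.cos(a)-.0095; z=.150
    else:
        r=.065+d*np.sin(a)-.004*np.cos(a)-.0095; z=.113+d*np.cos(a)+.004*np.sin(a); 
    q=np.array([r,z])*100; print(round(a,2),q.round(2), None if prev is None else [(q-prev)[0].round(2),-(q-prev)[1].round(2)]); prev=q
E
```

```text
t 10.6 [0.6071 0.1418 0.1479] [ 1.7985e+02 -3.0000e-02 -7.1570e+01] F [0.1 0.4 0.2] 0.0005466991752048934 [ 31.1  19.2 -12.1  -0.  -58.8 -12.6]
(array([-0.1 , -0.22, -0.21]), np.float64(-0.003))
-0.3 [ 3.57 15.  ] None
-0.15 [ 4.35 15.  ] [np.float64(0.78), np.float64(-0.0)]
0.0 [ 5.15 15.  ] [np.float64(0.8), np.float64(-0.0)]
0.15 [ 5.84 15.91] [np.float64(0.69), np.float64(-0.91)]
0.3 [ 6.53 15.81] [np.float64(0.69), np.float64(0.1)]
0.45 [ 7.19 15.62] [np.float64(0.66), np.float64(0.2)]
0.6 [ 7.82 15.32] [np.float64(0.63), np.float64(0.29)]
0.75 [ 8.39 14.94] [np.float64(0.58), np.float64(0.38)]
0.9 [ 8.9  14.47] [np.float64(0.51), np.float64(0.47)]
1.05 [ 9.34 13.94] [np.float64(0.44), np.float64(0.54)]
1.2 [ 9.69 13.34] [np.float64(0.35), np.float64(0.6)]
1.35 [ 9.95 12.7 ] [np.float64(0.26), np.float64(0.64)]
1.5 [10.11 12.02] [np.float64(0.16), np.float64(0.67)]
```

View pics/scene8c.png

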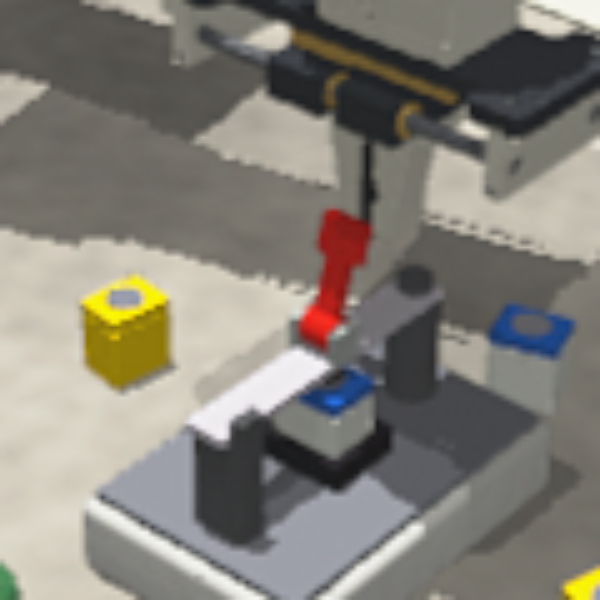

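Call:
jog_arm(commands=[{"x":0.4,"y":-0.2,"z":-0.2,"roll":0},{"x":0.5,"y":0,"z":0,"roll":0},{"x":0.5,"y":0,"z":0,"roll":0},{"x":0.5,"y":0,"z":0,"roll":0},{"x":0.5,"y":0,"z":0,"roll":0},{"x":0.5,"y":0,"z":0,"roll":0},{"x":0,"y":0,"z":0,"roll":0}])

```text
clock: 11.35
tool_pos: [0.6199, 0.1159, 0.1532]
orientation: [-179.8, 0.0, -71.6]
force: [0.6, 2.3, 1.9]
opening: 0.0004
```

```bash
python3 - <<'E'
from h import *
o=now(); print(delta(o["tool_pos"],o["orientation"],tgt(0,.0839,0,.1494),yaw(0)))
from plant import ctrl
s=ctrl.snapshot("scene")
cv2.imwrite("pics/scene9c.png",cv2.resize(s["image"][165:285,230:350,::-1],None,fx=5,fy=5))
E
```

```text
t 11.35 [0.6199 0.1159 0.1532] [-1.798e+02  4.000e-02 -7.155e+01] F [0.6 2.3 1.9] 0.00042694282814883323 [ 28.3  19.4 -11.1  -0.  -59.3  -9.8]
(array([2.92, 0.15, 0.38]), np.float64(-0.003))
```

View pics/scene9c.png

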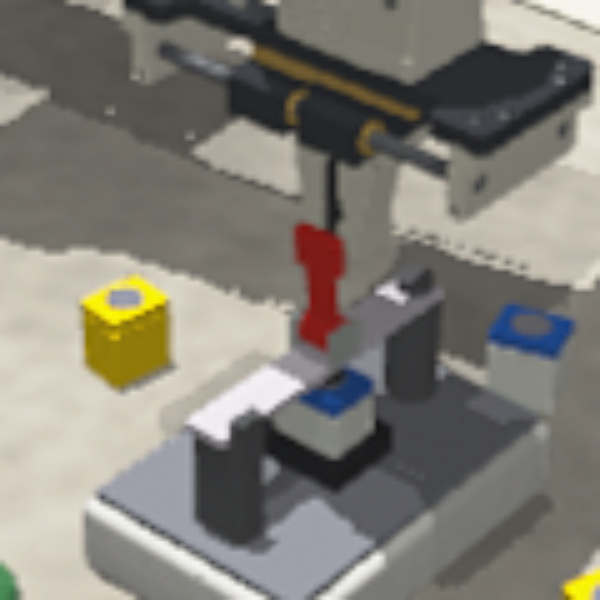

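Call:
jog_arm(commands=[{"x":0.6,"y":0.1,"z":0.1,"roll":0},{"x":0.6,"y":0,"z":0.1,"roll":0},{"x":0.6,"y":0,"z":0.1,"roll":0},{"x":0.6,"y":0,"z":0.1,"roll":0},{"x":0.5,"y":0,"z":0,"roll":0},{"x":0.51,"y":0,"z":0.47,"roll":0},{"x":0.44,"y":0,"z":0.54,"roll":0},{"x":0.35,"y":0,"z":0.6,"roll":0},{"x":0,"y":0,"z":0,"roll":0}])

```text
clock: 12.3
tool_pos: [0.6308, 0.0754, 0.131]
orientation: [180.0, 0.0, -71.6]
force: [-0.1, 0.8, 1.4]
opening: 0.0005
```

```bash
python3 - <<'E'
from h import *
o=now(); print(delta(o["tool_pos"],o["orientation"],tgt(0,.0969,0,.1334),yaw(0)),delta(o["tool_pos"],o["orientation"],tgt(0,.1011,0,.1202),yaw(0)))
from plant import ctrl
s=ctrl.snapshot("scene")
cv2.imwrite("pics/scene10c.png",cv2.resize(s["image"][165:285,230:350,::-1],None,fx=5,fy=5))
E
```

```text
t 12.3 [0.6308 0.0754 0.131 ] [ 1.7998e+02  2.0000e-02 -7.1560e+01] F [-0.1  0.8  1.4] 0.0004506598788492136 [ 24.4  21.1 -11.7  -0.  -57.2  -5.9]
(array([ 0.04, -0.09, -0.24]), np.float64(-0.003)) (array([ 0.46, -0.1 ,  1.08]), np.float64(-0.003))
```

View pics/scene10c.png

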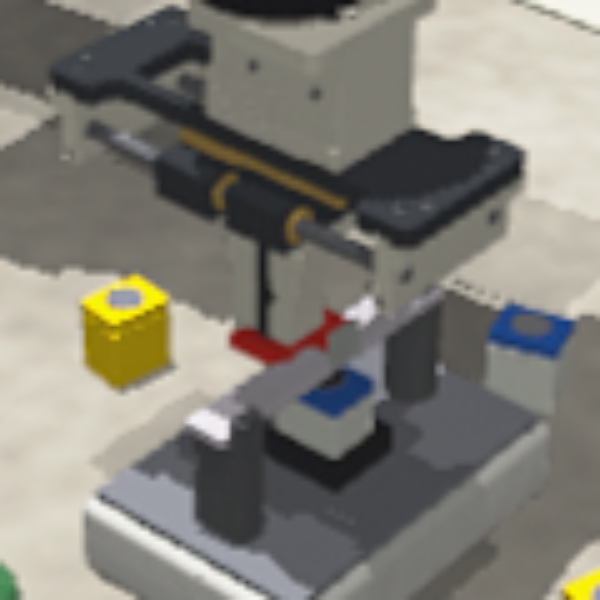

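Call:
jog_arm(commands=[{"x":0.2,"y":0,"z":0.4,"roll":0},{"x":0.2,"y":0,"z":0.4,"roll":0},{"x":0,"y":0,"z":0.2,"roll":0},{"x":0,"y":0,"z":0,"roll":0}])

```text
clock: 12.75
tool_pos: [0.6323, 0.0715, 0.1215]
orientation: [-180.0, -0.0, -71.5]
force: [-1.0, 2.0, 2.9]
opening: 0.0004
```

Call:
jog_arm(commands=[{"x":0,"y":0,"z":0.1,"roll":0},{"x":0,"y":0,"z":0.1,"roll":0},{"x":0,"y":0,"z":0,"roll":0}])

```text
clock: 13.05
tool_pos: [0.6324, 0.0714, 0.1202]
orientation: [-180.0, -0.0, -71.5]
force: [-2.4, 1.6, 7.5]
opening: 0.0005
```

Call:
jog_arm(commands=[{"x":0,"y":0,"z":0.1,"roll":0},{"x":0,"y":0,"z":0.1,"roll":0},{"x":0,"y":0,"z":0,"roll":0}])

```text
clock: 13.35
tool_pos: [0.6327, 0.0714, 0.1196]
orientation: [-179.9, -0.0, -71.5]
force: [-5.3, 2.0, 15.1]
opening: 0.0005
```

Call:
jog_arm(commands=[{"x":0,"y":0,"z":0.1,"roll":0},{"x":0,"y":0,"z":0,"roll":0}])

```text
clock: 13.55
tool_pos: [0.6328, 0.0714, 0.1193]
orientation: [-179.9, -0.1, -71.5]
force: [-7.8, 1.2, 19.9]
opening: 0.0004
```

Call:
jog_arm(commands=[{"x":0,"y":0,"z":0.1,"roll":0},{"x":0,"y":0,"z":0.1,"roll":0},{"x":0,"y":0,"z":0,"roll":0}])

```text
clock: 13.85
tool_pos: [0.6329, 0.0714, 0.1188]
orientation: [-179.8, -0.1, -71.5]
force: [-10.6, 2.0, 28.5]
opening: 0.0003
```

Call:
jog_arm(commands=[{"x":0,"y":0,"z":-0.6,"roll":0},{"x":0,"y":0,"z":-1.5,"roll":0},{"x":0,"y":0,"z":-4,"roll":0},{"x":0,"y":0,"z":-4,"roll":0},{"x":0,"y":2,"z":-2,"roll":0},{"x":0,"y":4,"z":0,"roll":0},{"x":0,"y":4,"z":0,"roll":0},{"x":0,"y":4,"z":0,"roll":0},{"x":0,"y":0,"z":0,"roll":0}])

```text
clock: 14.75
tool_pos: [0.4953, 0.0253, 0.2357]
orientation: [180.0, 0.0, -71.6]
force: [1.8, 0.2, 1.1]
opening: 0.0001
```

```bash
python3 - <<'E'
from h import *
o=now()
from plant import ctrl
for n in ["scene","wrist","top"]:
  s=ctrl.snapshot(n); cv2.imwrite(f"pics/{n}11.png",s["image"][:,:,::-1])
  if n=="scene": cv2.imwrite("pics/scene11c.png",cv2.resize(s["image"][185:305,230:350,::-1],None,fx=5,fy=5))
def lv(a,off=0): return m2w(POSE,[0,.0-.054*np.sin(a)-off*np.cos(a)*-1,.113+.054*np.cos(a)+off*np.sin(a)])[0]
for a in (1.5,1.4,1.3): print(a,((proj("scene",lv(a))[0]-[230,185]+.4)*5).round(0))
E
```

```text
t 14.75 [0.4953 0.0253 0.2357] [ 1.7997e+02  2.0000e-02 -7.1600e+01] F [1.8 0.2 1.1] 0.00013215312248889553 [ 25.7   3.1 -20.5  -0.  -66.4  -7.2]
1.5 [244. 279.]
1.4 [245. 268.]
1.3 [247. 256.]
```

View pics/scene11c.png

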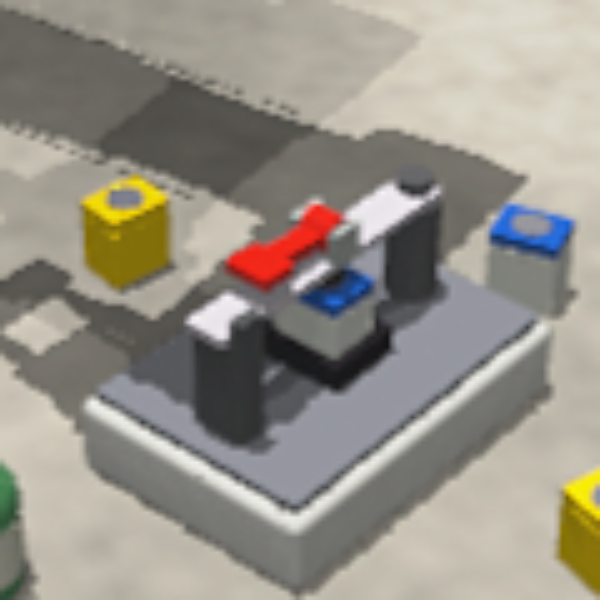

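View pics/top11.png

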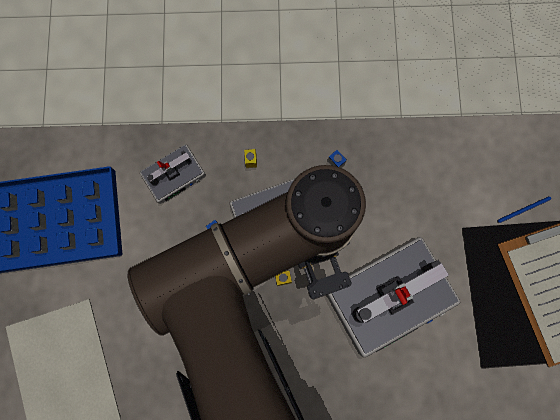

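View pics/scene11.png

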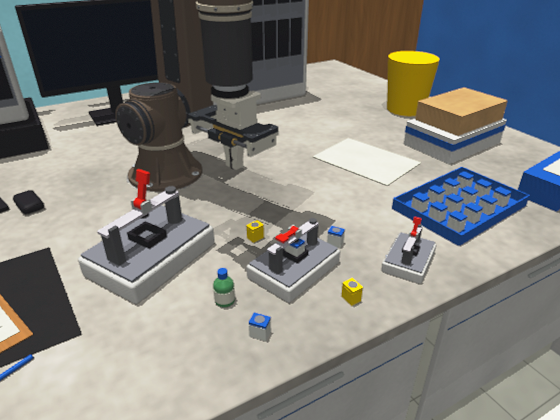

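```bash
python3 - <<'E'
from h import *
a=cv2.imread("pics/scene11.png")[215:260,262:318]; a=cv2.resize(a,None,fx=13,fy=13,interpolation=2)
def M(y,x,z): return m2w(POSE,[x,y,z])[0]
for ang,col in ((1.5,(0,255,0)),(1.4,(255,0,0))):
  for off in(-.004,.004):
    pts=[]
    for x in (-.012,.012):
      y=-.054*np.sin(ang)+off*np.cos(ang); z=.113+.054*np.cos(ang)+off*np.sin(ang)
      pts.append(((proj("scene",M(y,x,z))[0]-[262,215]+.5)*13).astype(int))
    cv2.line(a,tuple(map(int,pts[0])),tuple(map(int,pts[1])),col,1)
cv2.imwrite("pics/z.png",a)
E
```

```text
(no output)
```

View pics/z.png

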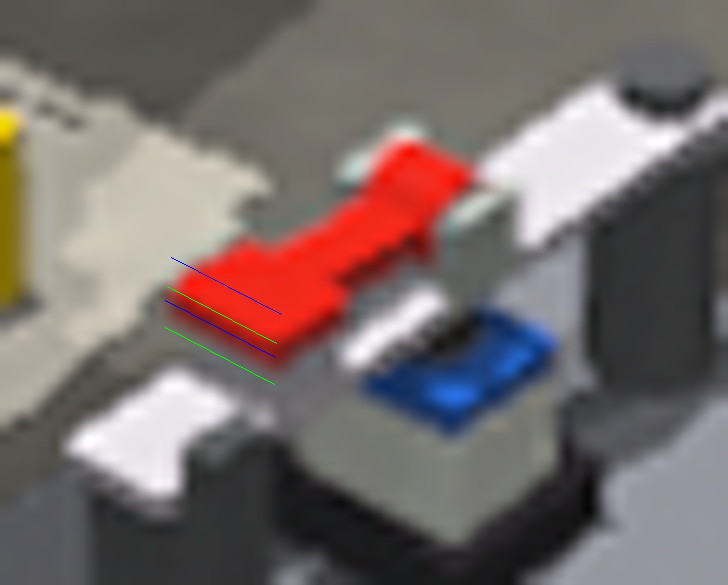

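View pics/wrist11.png

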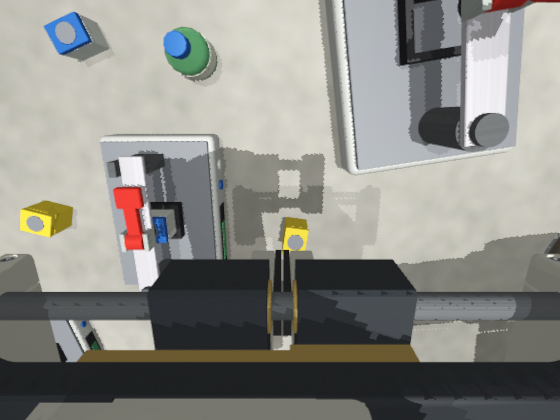

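The wrist picture shows the strap over the cartridge at (130,200) with the lever lying flat along it. The cartridge is in its nest at (162,228), and the spare at (70,33) and the bottle at (185,52) stand where they were. I'm handing the job in.

```bash
python3 - <<'E'
from h import *
from plant import ctrl
now(); print(ctrl.close_job())
E
```

```text
t 14.9 [0.4997 0.0271 0.2358] [-1.7995e+02 -2.0000e-02 -7.1550e+01] F [ 0.6 -0.7  0.5] 0.00031414387992109705 [ 25.7   3.5 -20.1   0.  -66.4  -7.2]
the job is handed in; nothing more can be done
None
```

The cartridge in the middle-sized mixer is clamped, and the job is handed in at 14.9 s. With the fingers closed as a pusher, I swung the strap from about 73° open onto its stop. I then pushed the red lever over and down, and backed off with no contact.

- **Strap:** it met a firm stop, with force rising to about 18 N and no further travel. After backing off, its end was within about a pixel of the predicted closed position sideways. Along its length it read about 3 px off, which is near the calibration limit.
- **Lever:** I pushed it down with about 28 N, well above its friction. The fingertip reached 119–120 mm, the height expected for fully down. In the last scene picture the top edge of the lever tip matches fully down, but the lower edge alone would suggest about 0.05 rad less. I trusted the force and height readings over that edge.
- **Other items:** the cartridge is in its nest. Both spares, the bottle and the yellow look-alikes show no movement in the pictures. The largest wrist force I read was about 30 N.

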